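Drift a brace side bar into line in its jig

TASK

In the blue bench jig, fold the raised steel side bar right down between the two yellow lugs, onto its rubber buffer. Then take the tapered copper-and-brass drift from its wooden stand, lay it in the jig's two V rests with the thin end towards the lugs and let go of it, and push it from its thick end through the lugs and the bar's eye, which pulls the bar into line, until the nose is home against the red stop plate. Leave the drift there, and leave the other things on the bench where they are.

Things in the scene. Friction and masses are not known exactly. Their poses are not given: they have to be found in the camera images.
- jig: Fixed jig: blue 250 x 70 mm base, 10 mm thick, with a side wing. Origin on the bench under the first lug's mouth; its x axis is the push direction (V rests, first lug, bar, second lug, red stop), z up. All holes are 17 mm, on one axis along x, 55 mm above the bench. Yellow lugs, 40 mm wide, top 72 mm above the bench, fill x = 0 to 12 and 30 to 42 mm; the bar's eye x = 15 to 27 mm.
- jig_mouth (a point): Centre of the first lug's hole on the side of the V rests (jig x = 0).
- jig_rest (a point): Point on the hole axis halfway between the two dark V rests (8 mm thick, at jig x = -122 and -56 mm; 58 mm free between them for fingers, base plate 45 mm under the axis). A drift in the rests lies on the hole axis; their tops are 3 mm below the axis, 17 mm wide. Lay the drift's origin here within 8 mm along x, so that both rests carry the shank; its nose is then 6 mm short of the lug.
- jig_stop (a point): Face of the red stop plate on the hole axis, jig x = 95 mm. With the nose here the drift's tail end stands 30 mm proud of the first lug.
- jig_pivot (a point): Pivot of the side bar, 55 mm above the bench, at jig x = 21, y = -130 mm; pivot axis along jig x, dark cheeks reach 13 mm above it.
- sidebar (a joint): Angle of the side bar in rad: 0 = level, eye in line with the lug holes; positive = raised (starts 0.40 to 0.75). A stiff pivot (0.22 N m friction) holds it where it is left. Pressed right down it stops hard at -0.031, at the black rubber buffer, eye 4 mm too low (moving it takes about 4 N at the pad; press until the force rises past 10 N); the drift lifts it back to about 0.
- bar_pad (a point): Centre of the top of the orange pad on the side bar, 68 mm from the pivot and 13 mm above the bar's mid-line: press down here with closed fingers. The bar is 12 mm thick and 22 mm high.
- bar_eye (a point): Centre of the 17 mm hole in the side bar's free end, 130 mm from the pivot.
- drift: Loose tapered drift, about 165 g, 125 mm long: round copper shank 16 mm in diameter and 85 mm long, then a brass taper 40 mm long down to a 5 mm nose. Origin on its axis at mid-shank, 42 mm from the tail end: grip here from above, across the shank. Its x axis points to the nose. Starts on the stand with its axis 32 mm above the bench.
- drift_nose (a point): Centre of the drift's 5 mm nose, 83 mm from its origin.
- drift_tail (a point): Centre of the drift's flat thick end, 42 mm behind its origin: push here along jig x, about 100 mm, with closed fingers whose tips reach to the axis or 1 mm below it (so they pass over the V rests). Pushing takes 2 to 5 N, most while the taper lifts the bar; at the stop the force rises past 10 N.
- stand: Fixed wooden stand, 110 x 50 mm, base 5 mm thick, with two V rests 10 mm thick 72 mm apart (62 mm free between them) that hold the drift. Origin on the bench under the drift's origin, x axis along the drift.
- hammer: Bystander: hammer.
- rivet_jar: Bystander: jar, 60 mm wide, 80 mm high.
- brush: Bystander: brush.
- cup: Bystander: black cup, 72 mm wide, 70 mm high.
- wrench: Bystander: wrench.
- shim: Bystander: wooden block 50 x 30 x 20 mm.
There are look-alikes about, which are no part of the job. Of the things that look like the drift, the smallest one is meant.

How it is judged:
By the outcome, as a careful person would: the job done as asked, in the order asked, and still so for the second after the job is handed in, with the robot touching nothing.
It also fails if it takes over 61 s, if anything falls off the work surface, if the arm or the gripper's body presses on something with over 40 N, if the wrist force passes 120 N, or if a joint passes its speed limit or range.

ROBOT

A 6-joint arm with a two-finger parallel gripper is mounted at the origin on the work surface. World frame = base frame: x ahead of the robot, y to its left, z up, the work surface at z = 0. Lengths are in m, angles in rad, forces in N, time in s.
With the tool pointing down it reaches from about 0.275 to 0.725 m from the base axis. Payload 5.6 kg.
Tool frame: the origin (TCP) lies at the very end of the fingers, on their centre line; the grasp point (between the pads) lies 19 mm behind it; z points along the fingers, y is the line along which they close (so a half turn about z gives the same grasp; the last joint's range is limited). The gripper opens to 85 mm and grips with 20 to 120 N. Pads are 22 mm wide; open, the fingers measure 114 mm over their backs; the gripper's body (76 mm by 85 mm) begins 54 mm behind the grasp point. The pads swing forward as they close: fully open they stand 13 mm farther back than shut.
Start: joints at [1.613, 0.255, 0.108, 0, -1.424, -0.285], TCP at [0.132, 0.534, 0.231] pointing down, gripper open.
Joint ranges: [-2.95, 2.95], [-1.21, 1.97], [-1.09, 1.5], [-2.87, 1.71], [-2.94, -0.07], [-3.05, 3.05]. Speed limits (rad/s): [2.57, 2.57, 3.14, 3.14, 3.14, 3.14].

INTERFACE

Orientations are given as a unit quaternion [x, y, z, w].
In Python, from station import r, imaging, ticket gives the robot as it stands. The module is installed in compiled form; this text tells all that it offers.
- The arm moves only by the tool apply_moves, never from a script. Its argument "motion" is a list of rows, each an object with "delta_pos": the shift along the tool's x, y, z in mm, a list of three; "turn": the turn, a rotation vector about the tool's x, y, z in rad, a list of three; "claw": the closure in counts, from 0 (fully open) to 255 (shut). A call has 1 to 5 rows; each row shifts and turns the commanded pose from where the row before left it, along the tool's axes as they then stand; what a row does not reach is not made up. A row lasts 1/8 s, in which the tool goes at most 62.5 mm and 10.7 degrees, less where a joint would pass 70% of its speed; a pose out of reach is approached as far as the arm can. A call with a gripper value outside its range is refused whole. The fingers move at their own pace and stop on an object; "squeeze" is the grip in N (left out, the last holds). Time passes only in rows, so rows that do not move let the fingers close. It gives the time, the measured TCP pose, the force, the opening and the grip force at its end, in the units of the state.
- r.read_state(): the state, without advancing time (a new reading comes with each control period).
- imaging.grab_frame(name): name is "scene" or "top" or "wrist"; returns a dict with "frame" (400x640x3 uint8, blue, green, red), "fx", "fy", "cx", "cy" (pixels), "world_to_cam" (4x4, takes a point from world to camera coordinates); the wrist camera has in their place "tool_from_camera" (4x4, takes a point from camera to tool coordinates, whose origin is the TCP and whose axes are the flange's). Camera axes: x right, y down, z forward; pixel columns grow to the right and rows downward; lengths in m; the calibration is good to about 2 mm. The wrist camera is an equidistant fisheye: a pixel r from the principal point sees the ray r / f radians off the axis. A picture is of the moment at which its call begins: read the wrist's pose just before it. There is no depth.
- ticket.sign_off(): hands the job in; it is judged then, once.
The state is a dict: "clock": time; "qpos": joint angles; "joint_velocities": joint speeds; "effort": joint torques, N m; "eef_pos": TCP position; "tcp_rot": TCP orientation; "ft_force": force on the tool from outside, world axes, zero at the start; "moment": the same for the moment, N m; "opening": finger opening in m; "grasp_force": force on a finger pad.
Only numpy, scipy, OpenCV 4.12 (cv2) and the standard library are available. Lean on these libraries where they do the work, as an engineer would, in place of code of your own. Each camera call takes 0.05 s, during which the arm holds its last target. There are 200 camera calls.

## Working session

There is one attempt and no reset: what is moved stays moved. The work goes in short steps, Python scripts to look and compute and a tool call to move; the robot and the scene stay as the last step left them, time stands still between calls to the robot, and variables do not carry over. Pictures are saved under pics/ and viewed, at most 10 in all, crops included, and the job is handed in when it is done.

Besides the shell and the picture viewer there is one more tool, called after "Call:" as a command line: name --argument value ..., lists and objects as JSON in quotes. apply_moves: Moves the arm, as the interface text tells. Its arguments: {"type":"object","properties":{"motion":{"type":"array"},"squeeze":{"type":"number"}},"required":["motion"]}

```bash
mkdir -p pics; cat > h.py <<'E'
from station import r, imaging, ticket
import numpy as np, cv2
from scipy.spatial.transform import Rotation as R
def ray(name,fr,u,v,st=None):
    if name!="wrist":
        M=np.linalg.inv(fr["world_to_cam"]); d=np.array([(u-fr["cx"])/fr["fx"],(v-fr["cy"])/fr["fy"],1.])
        return M[:3,3],M[:3,:3]@d
    x,y=(u-fr["cx"])/fr["fx"],(v-fr["cy"])/fr["fy"]; t=np.hypot(x,y)+1e-12
    d=np.array([np.sin(t)*x/t,np.sin(t)*y/t,np.cos(t)])
    T=np.array(fr["tool_from_camera"]); Q=R.from_quat(st["tcp_rot"]).as_matrix()
    return Q@T[:3,3]+st["eef_pos"],Q@T[:3,:3]@d
def atz(name,fr,u,v,z,st=None):
    o,d=ray(name,fr,u,v,st); return o+d*(z-o[2])/d[2]
E
python3 - <<'E'
from h import *
import pickle
s=r.read_state(); print(s)
D={'s':s}
for n in("scene","top","wrist"):
    f=imaging.grab_frame(n); cv2.imwrite(f"pics/{n}0.png",f["frame"]); D[n]=f
    print(n,{k:np.round(v,3).tolist() for k,v in f.items() if k!="frame"})
pickle.dump(D,open("d0.pkl","wb"))
E
```

```text
{'clock': 0.0, 'qpos': array([ 1.61256535e+00,  2.55786976e-01,  1.07018181e-01, -4.77671110e-04,
       -1.42388552e+00, -2.84578001e-01]), 'joint_velocities': array([-2.25689930e-05,  8.18973835e-04, -1.56430258e-03,  1.29720954e-03,
       -2.60214077e-04,  5.46753414e-04]), 'effort': array([-3.68374003e-04, -3.86627269e+01,  2.37939405e+01,  5.36555886e+00,
       -6.04131259e-03, -1.89379870e-05]), 'eef_pos': array([0.13207054, 0.53340995, 0.23037965]), 'tcp_rot': array([ 9.92634805e-01, -1.21141344e-01, -8.21766330e-05,  9.55031201e-04]), 'ft_force': array([ 0.03438646, -0.0664411 , -0.47734947]), 'moment': array([-0.05051092, -0.03375281, -0.02542358]), 'grasp_force': 0.0, 'opening': 0.08517626872827283}
scene {'fx': 362.817, 'fy': 362.817, 'cx': 316.287, 'cy': 196.408, 'world_to_cam': [[0.215, 0.977, -0.004, -0.154], [0.644, -0.145, -0.751, -0.266], [-0.734, 0.159, -0.661, 1.208], [0.0, 0.0, 0.0, 1.0]]}
top {'fx': 477.561, 'fy': 477.561, 'cx': 319.896, 'cy': 199.82, 'world_to_cam': [[-0.027, -0.999, 0.02, 0.036], [-0.998, 0.026, -0.06, 0.508], [0.06, -0.022, -0.998, 1.087], [0.0, 0.0, 0.0, 1.0]]}
wrist {'fx': 309.707, 'fy': 309.707, 'cx': 319.733, 'cy': 199.983, 'tool_from_camera': [[-0.001, -0.964, -0.266, 0.068], [1.0, -0.001, 0.001, 0.002], [-0.001, -0.266, 0.964, -0.143], [0.0, 0.0, 0.0, 1.0]]}
```

View pics/top0.png

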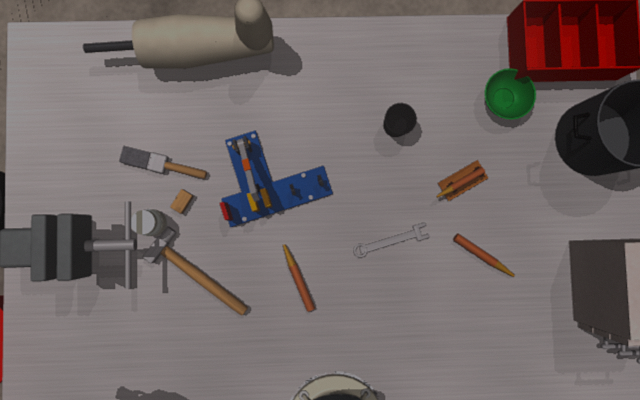

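View pics/scene0.png

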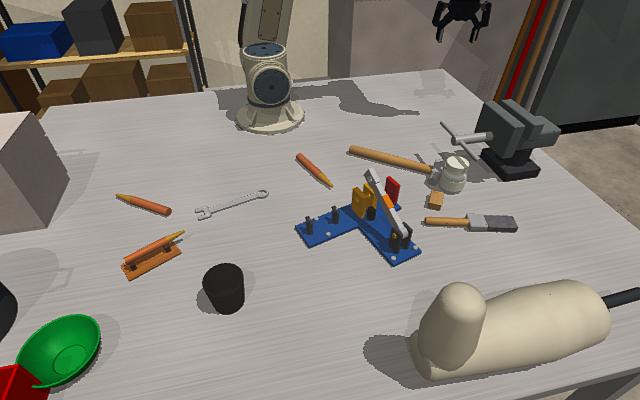

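The top view shows the jig at about (275,190), with the red stop at (226,211), the V rests at (295,190) and (322,182), the pivot at (243,143) and the orange pad at (247,165). There are three drift-like things: on the stand (462,181), on the bench (298,278), and on the bench (483,255). The one on the stand is the shortest and is the one in the stand, so it fits. I'll confirm with an enlarged crop.

```bash
python3 - <<'E'
from h import *
import pickle
D=pickle.load(open("d0.pkl","rb")); f=D["top"]["frame"]
a=cv2.resize(f[120:240,210:340],None,fx=4.6,fy=4.6,interpolation=cv2.INTER_CUBIC)
b=cv2.resize(f[150:210,425:500],None,fx=4,fy=4,interpolation=cv2.INTER_CUBIC)
b=cv2.resize(f[150:200,425:500],(200*1,133),interpolation=cv2.INTER_CUBIC)
c=np.zeros((552,798,3),np.uint8); c[:,:598]=a; c[:133,598:]=b
g=f[230:320,270:320]; c[140:140+324,598:598+180]=cv2.resize(g,(180,324))
c[:133]=c[:133]
cv2.imwrite("pics/crop.png",c)
T=D["top"]
def p(n,u,v,z): print(n,np.round(atz("top",T,u,v,z),4))
# look-alike lengths
for n,a,b in(("stand",(487,174),(439,198)),("l1",(285,245),(311,310)),("l2",(455,236),(513,275))):
    z=.032 if n=="stand" else .01
    A,B=atz("top",T,*a,z),atz("top",T,*b,z); print(n,A.round(3),B.round(3),np.linalg.norm(A-B))
E
```

```text
stand [ 0.557 -0.361  0.032] [ 0.504 -0.248  0.032] 0.12451035105493911
l1 [0.407 0.106 0.01 ] [0.257 0.05  0.01 ] 0.15962545696980793
l2 [ 0.417 -0.288  0.01 ] [ 0.323 -0.419  0.01 ] 0.16097110488544328
```

View pics/crop.png

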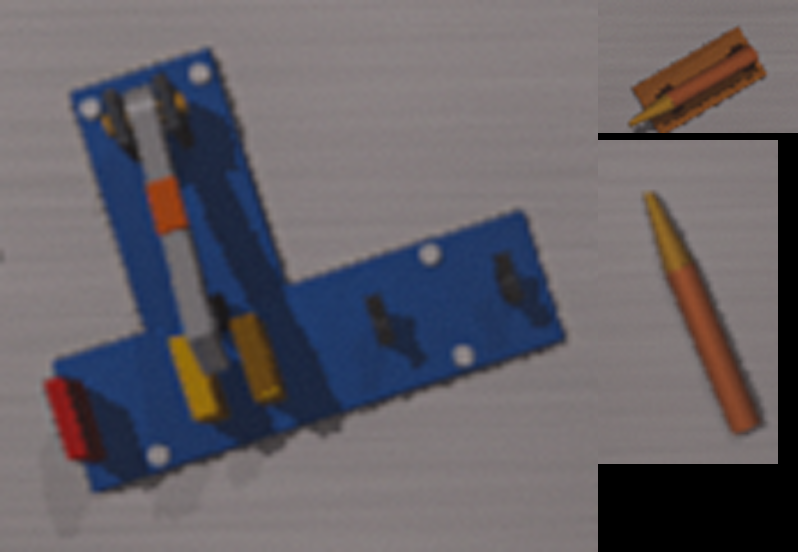

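The crop confirms it: the drift on the stand measures about 125 mm, while the other two are about 160 mm. Its nose points to the left of the image. Next I'll do a coarse jig fit and plan a wrist look.

```bash
cat >> h.py <<'E'
def rel(s,pos,yaw):
    """shift (tool mm) and z-turn to reach pos with tool down, tool y axis at world yaw (mod pi)"""
    Q=R.from_quat(s["tcp_rot"]); d=Q.inv().apply(np.array(pos)-s["eef_pos"])*1000
    yt=Q.as_matrix()[:,1]; cur=np.arctan2(yt[1],yt[0]); e=(yaw-cur+np.pi/2)%np.pi-np.pi/2
    return d.round(1), round(-e,4)
E
python3 - <<'E'
from h import *
import pickle
D=pickle.load(open("d0.pkl","rb"));T=D["top"]
C=lambda u,v,z:atz("top",T,210+(u-0)/4.6,120+v/4.6,z)
for n,u,v,z in(("rest1",378,312,.052),("rest2",503,268,.052),("lugR",258,360,.072),("lugL",195,378,.072),("b1",522,210,.01),("b2",565,340,.01),("b3",95,490,.01),("pad",167,205,.1),("piv",140,100,.066),("stop",68,420,.07)): print(n,C(u,v,z).round(4))
s=D['s'];Q=R.from_quat(s['tcp_rot']).as_matrix();print(Q.round(3))
E
```

```text
rest1 [0.5344 0.085  0.052 ]
rest2 [0.5544 0.0238 0.052 ]
lugR [0.5113 0.1416 0.072 ]
lugL [0.5035 0.1716 0.072 ]
b1 [0.588  0.0125 0.01  ]
b2 [ 0.5215 -0.0074  0.01  ]
b3 [0.4523 0.2299 0.01  ]
pad [0.5825 0.1797 0.1   ]
piv [0.6382 0.1962 0.066 ]
stop [0.4853 0.2322 0.07  ]
[[ 0.971 -0.24  -0.   ]
 [-0.24  -0.971 -0.002]
 [ 0.     0.002 -1.   ]]
```

Call:
apply_moves --motion '[{"delta_pos":[47,31,0],"turn":[0,0,0],"claw":255},{"delta_pos":[47,31,0],"turn":[0,0,0],"claw":255},{"delta_pos":[47,31,0],"turn":[0,0,0],"claw":255},{"delta_pos":[47,31,0],"turn":[0,0,0],"claw":255},{"delta_pos":[47,31,0],"turn":[0,0,0],"claw":255}]'

```text
clock: 0.78
eef_pos: [0.3238, 0.3253, 0.2312]
tcp_rot: [0.993, -0.121, -0.0, 0.0]
ft_force: [0.9, -0.1, 0.2]
opening: 0.0001
grasp_force: 0.0
```

Call:
apply_moves --motion '[{"delta_pos":[47,31,0],"turn":[0,0,0],"claw":255},{"delta_pos":[47,31,0],"turn":[0,0,0],"claw":255},{"delta_pos":[47,31,0],"turn":[0,0,0],"claw":255},{"delta_pos":[47,31,0],"turn":[0,0,0],"claw":255},{"delta_pos":[45,31,0],"turn":[0,0,0],"claw":255}]'

```text
clock: 1.4
eef_pos: [0.5129, 0.1188, 0.2311]
tcp_rot: [0.993, -0.121, -0.0, 0.0]
ft_force: [0.1, 1.2, 0.9]
opening: -0.0002
grasp_force: 0.0
```

Call:
apply_moves --motion '[{"delta_pos":[0,0,0],"turn":[0,0,0.175],"claw":255},{"delta_pos":[0,0,0],"turn":[0,0,0.175],"claw":255},{"delta_pos":[0,0,0],"turn":[0,0,0.175],"claw":255},{"delta_pos":[0,0,0],"turn":[0,0,0.175],"claw":255},{"delta_pos":[0,0,0],"turn":[0,0,0.175],"claw":255}]'

```text
clock: 2.02
eef_pos: [0.5117, 0.1204, 0.2309]
tcp_rot: [0.846, -0.533, -0.0, 0.0]
ft_force: [1.0, -0.2, 1.2]
opening: -0.0002
grasp_force: 0.0
```

Call:
apply_moves --motion '[{"delta_pos":[0,0,0],"turn":[0,0,0.172],"claw":255},{"delta_pos":[0,0,0],"turn":[0,0,0],"claw":255},{"delta_pos":[0,0,0],"turn":[0,0,0],"claw":255}]'

```text
clock: 2.4
eef_pos: [0.5119, 0.1204, 0.2311]
tcp_rot: [0.8, -0.6, -0.0, 0.0]
ft_force: [-0.2, 0.2, -0.1]
opening: 0.0
grasp_force: 0.0
```

```bash
python3 - <<'E'
from h import *
import pickle
s=r.read_state(); f=imaging.grab_frame("wrist"); pickle.dump((s,f),open("d1.pkl","wb"))
print(s["clock"],s["eef_pos"],s["qpos"].round(3),R.from_quat(s["tcp_rot"]).as_matrix().round(3))
cv2.imwrite("pics/w1.png",cv2.resize(f["frame"],(800,500),interpolation=cv2.INTER_CUBIC))
E
```

```text
2.4 [0.51187023 0.1204132  0.23112474] [ 0.529  0.207  0.046 -0.    -1.409 -0.245] [[ 0.28 -0.96 -0.  ]
 [-0.96 -0.28 -0.  ]
 [ 0.    0.   -1.  ]]
```

View pics/w1.png

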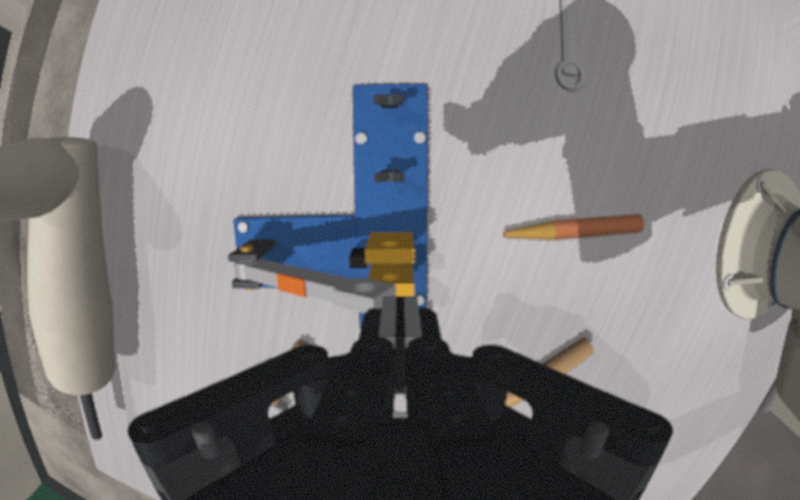

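```bash
python3 - <<'E'
from h import *
import pickle
s,f=pickle.load(open("d1.pkl","rb"))
c=f["frame"][60:255,180:350]; cv2.imwrite("pics/w1c.png",cv2.resize(c,None,fx=3,fy=3,interpolation=cv2.INTER_CUBIC))
E
```

```text
(no output)
```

View pics/w1c.png

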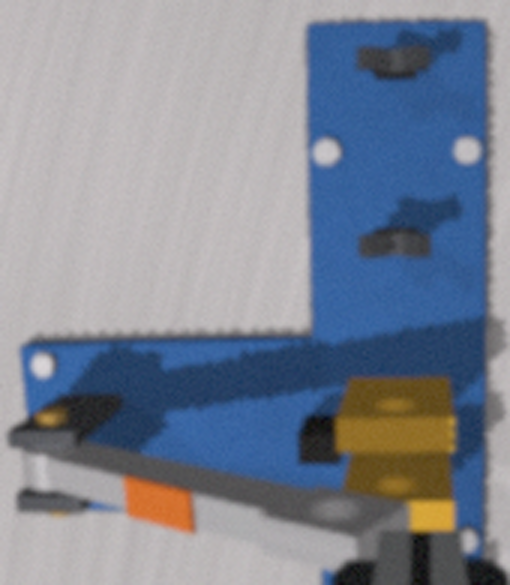

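```bash
python3 - <<'E'
from h import *
import pickle
from scipy.optimize import least_squares
s,f=pickle.load(open("d1.pkl","rb"))
P=lambda x,y,z:atz("wrist",f,180+x/3,60+y/3,z,s)[:2]
obs=[((335,418),.072,0,-20),((455,418),.072,0,20),((336,452),.072,12,-20),((455,452),.072,12,20),
((310,24),.010,None,-35),((486,22),.010,None,35),((313,330),.010,None,-35),((486,310),.010,None,35),((394,52),.052,-126,0),((395,235),.052,-60,0)]
Q=[(P(*o[0],o[1])*1000,o[2],o[3]) for o in obs]
def res(p,full=False):
    c,sn=np.cos(p[2]),np.sin(p[2]); out=[]
    for i,(q,x,y) in enumerate(Q):
        d=q-p[:2]; jx=c*d[0]+sn*d[1]; jy=-sn*d[0]+c*d[1]
        out+= [jx-x if x is not None and (i<4 or full) else 0., jy-y]
    return np.array(out)
o=least_squares(res,[513,136,np.radians(106.3)],loss="soft_l1"); print(o.x,np.degrees(o.x[2]));print(res(o.x,True).reshape(-1,2).round(1))
p=o.x;c,sn=np.cos(p[2]),np.sin(p[2]);J=lambda x,y:p[:2]+[c*x-sn*y,sn*x+c*y]
# pad: intersect ray with bar plane x=21
for u,v in((158,503),(125,477),(192,495),(190,531),(126,511)):
    a,d=ray("wrist",f,180+u/3,60+v/3,s); a=a*1000
    n=np.array([c,sn,0]); t=(n@(np.r_[J(21,0),0]-a))/(n@d); q=a+t*d; dd=q[:2]-p[:2]
    print("pad jig y,z:",(-sn*dd[0]+c*dd[1]).round(1),q[2].round(1))
for n,x,y in(("mouth",0,0),("rest",-89,0),("pivot",21,-130),("padEnd",21,-62)):print(n,J(x,y).round(1))
E
```

```text
[515.20204867 135.52709337   1.85654722] 106.37232042196561
[[-0.1 -0.3]
 [ 0.   0.2]
 [-0.  -0.3]
 [ 0.   0.3]
 [ 0.   1.2]
 [ 0.  -0.8]
 [ 0.   0.8]
 [ 0.  -0.4]
 [ 2.2 -0.2]
 [-0.1 -0.1]]
pad jig y,z: -76.7 99.1
pad jig y,z: -96.1 73.5
pad jig y,z: -67.1 91.1
pad jig y,z: -60.3 122.5
pad jig y,z: -85.4 106.8
mouth [515.2 135.5]
rest [540.3  50.1]
pivot [634.  192.3]
padEnd [568.8 173.2]
```

Call:
apply_moves --motion '[{"delta_pos":[-17.5,-36,0],"turn":[0,0,0],"claw":255},{"delta_pos":[-17.5,-36.5,0],"turn":[0,0,0],"claw":255},{"delta_pos":[0,0,50],"turn":[0,0,0],"claw":255},{"delta_pos":[0,0,50],"turn":[0,0,0],"claw":255},{"delta_pos":[0,0,12],"turn":[0,0,0],"claw":255}]'

```text
clock: 3.08
eef_pos: [0.5699, 0.1733, 0.1158]
tcp_rot: [0.8, -0.601, -0.002, 0.003]
ft_force: [0.6, -0.5, -0.4]
opening: -0.0002
grasp_force: 0.0
```

Call:
apply_moves --motion '[{"delta_pos":[0,0,7],"turn":[0,0,0],"claw":255},{"delta_pos":[0,0,7],"turn":[0,0,0],"claw":255},{"delta_pos":[0,0,7],"turn":[0,0,0],"claw":255},{"delta_pos":[0,0,7],"turn":[0,0,0],"claw":255},{"delta_pos":[0,0,7],"turn":[0,0,0],"claw":255}]'

```text
clock: 3.7
eef_pos: [0.5721, 0.1743, 0.0843]
tcp_rot: [0.799, -0.601, 0.0, -0.0]
ft_force: [-0.3, -0.1, 3.5]
opening: -0.0002
grasp_force: 0.9
```

Call:
apply_moves --motion '[{"delta_pos":[0,0,5],"turn":[0,0,0],"claw":255},{"delta_pos":[0,0,4],"turn":[0,0,0],"claw":255},{"delta_pos":[0,0,3],"turn":[0,0,0],"claw":255}]'

```text
clock: 4.08
eef_pos: [0.5718, 0.1741, 0.072]
tcp_rot: [0.799, -0.601, -0.0, 0.0]
ft_force: [-1.4, -0.8, 1.4]
opening: -0.0002
grasp_force: 0.8
```

Call:
apply_moves --motion '[{"delta_pos":[0,0,2],"turn":[0,0,0],"claw":255},{"delta_pos":[0,0,2],"turn":[0,0,0],"claw":255}]'

```text
clock: 4.32
eef_pos: [0.5719, 0.1742, 0.0682]
tcp_rot: [0.799, -0.601, 0.0, -0.0]
ft_force: [-1.0, -0.1, 1.3]
opening: 0.0001
grasp_force: 0.8
```

Call:
apply_moves --motion '[{"delta_pos":[0,0,1.5],"turn":[0,0,0],"claw":255},{"delta_pos":[0,0,0.5],"turn":[0,0,0],"claw":255}]'

```text
clock: 4.58
eef_pos: [0.5718, 0.1742, 0.0662]
tcp_rot: [0.799, -0.601, -0.0, 0.0]
ft_force: [-1.1, -0.1, 2.2]
opening: -0.0001
grasp_force: 1.1
```

Call:
apply_moves --motion '[{"delta_pos":[0,0,1],"turn":[0,0,0],"claw":255},{"delta_pos":[0,0,0.5],"turn":[0,0,0],"claw":255}]'

```text
clock: 4.82
eef_pos: [0.572, 0.1742, 0.066]
tcp_rot: [0.799, -0.601, 0.0, -0.0]
ft_force: [-5.3, -0.7, 10.8]
opening: -0.0003
grasp_force: 5.4
```

Call:
apply_moves --motion '[{"delta_pos":[0,0,0.7],"turn":[0,0,0],"claw":255},{"delta_pos":[0,0,0],"turn":[0,0,0],"claw":255}]'

```text
clock: 5.08
eef_pos: [0.572, 0.1742, 0.066]
tcp_rot: [0.799, -0.601, 0.0, -0.0]
ft_force: [-6.8, -1.2, 11.2]
opening: 0.0001
grasp_force: 6.2
```

Call:
apply_moves --motion '[{"delta_pos":[0,0,-45],"turn":[0,0,0],"claw":255},{"delta_pos":[0,0,-55],"turn":[0,0,0],"claw":200},{"delta_pos":[20,0,-40],"turn":[0,0,0],"claw":100},{"delta_pos":[56,20,0],"turn":[0,0,0],"claw":0},{"delta_pos":[56,20,0],"turn":[0,0,0],"claw":0}]'

```text
clock: 5.7
eef_pos: [0.5703, 0.0354, 0.2045]
tcp_rot: [0.8, -0.601, 0.0, -0.001]
ft_force: [1.2, -0.7, 0.2]
opening: 0.0719
grasp_force: 0.0
```

Call:
apply_moves --motion '[{"delta_pos":[56,20,0],"turn":[0,0,0],"claw":0},{"delta_pos":[56,20,0],"turn":[0,0,0],"claw":0},{"delta_pos":[56,20,0],"turn":[0,0,0],"claw":0},{"delta_pos":[56,20,0],"turn":[0,0,0],"claw":0},{"delta_pos":[56,20,0],"turn":[0,0,0],"claw":0}]'

```text
clock: 6.32
eef_pos: [0.5516, -0.2624, 0.2041]
tcp_rot: [0.799, -0.601, 0.0, -0.0]
ft_force: [1.1, 0.2, -0.5]
opening: 0.0855
grasp_force: 0.0
```

Call:
apply_moves --motion '[{"delta_pos":[35,20,0],"turn":[0,0,0],"claw":0},{"delta_pos":[0,0,0],"turn":[0,0,-0.153],"claw":0},{"delta_pos":[0,0,0],"turn":[0,0,0],"claw":0},{"delta_pos":[0,0,0],"turn":[0,0,0],"claw":0}]'

```text
clock: 6.82
eef_pos: [0.5424, -0.2992, 0.204]
tcp_rot: [0.842, -0.539, 0.0, -0.0]
ft_force: [0.1, 0.6, -1.0]
opening: 0.0852
grasp_force: 0.0
```

```bash
python3 - <<'E'
from h import *
import pickle
s=r.read_state(); f=imaging.grab_frame("wrist"); t=imaging.grab_frame("top"); pickle.dump((s,f,t),open("d2.pkl","wb"))
print(s["clock"],s["eef_pos"],s["qpos"].round(3),R.from_quat(s["tcp_rot"]).as_matrix().round(3))
a=cv2.resize(f["frame"][0:320,200:440],None,fx=1.8,fy=1.8,interpolation=cv2.INTER_CUBIC)
b=cv2.resize(t["frame"][120:240,210:335],None,fx=2.9,fy=2.9,interpolation=cv2.INTER_CUBIC)
c=np.zeros((576,a.shape[1]+b.shape[1],3),np.uint8);c[:a.shape[0],:a.shape[1]]=a;c[:b.shape[0],a.shape[1]:]=b
print(c.shape);cv2.imwrite("pics/w2.png",c)
E
```

```text
6.825 [ 0.54236401 -0.29923809  0.20404059] [-0.252  0.402  0.249 -0.    -1.417  0.684] [[ 0.419 -0.908  0.   ]
 [-0.908 -0.419  0.   ]
 [ 0.    -0.    -1.   ]]
(576, 794, 3)
```

View pics/w2.png

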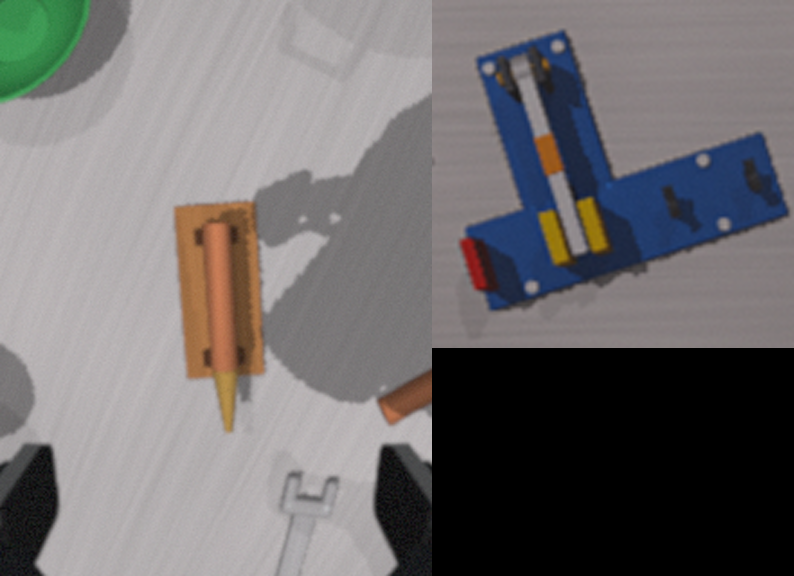

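Right panel: the bar is down between the lugs. Left panel: the drift lies on the stand, tail at (216,223), shoulder at (225,373), nose at (229,431).

```bash
python3 - <<'E'
from h import *
import pickle
s,f,t=pickle.load(open("d2.pkl","rb"))
P=lambda u,v,z=.032:atz("wrist",f,200+u/1.8,v/1.8,z,s)
a,m,n=P(216,223),P(225,373),P(229,431); print(a,m,n,np.linalg.norm(n-a),np.linalg.norm(m-a))
d=(n-a)/np.linalg.norm(n-a); yaw=np.arctan2(d[1],d[0]); print(np.degrees(yaw))
o1=a+.042*d;o2=n-.083*d;o3=m-.043*d; o=(o1+o2+o3)/3; print(o1,o2,o3,o)
print(rel(s,o*[1,1,0]+[0,0,.019],yaw-np.pi/2))
E
```

```text
[ 0.56705165 -0.35569826  0.032     ] [ 0.52565106 -0.27841384  0.032     ] [ 0.50776871 -0.24585077  0.032     ] 0.12482362679285576 0.08767490749629474
118.3550259034768
[ 0.54710444 -0.31873735  0.032     ] [ 0.5471882  -0.31889256  0.032     ] [ 0.54607321 -0.31625477  0.032     ] [ 0.54678862 -0.31796156  0.032     ]
(array([ 18.9,   3.9, 185. ]), np.float64(-0.063))
```

Call:
apply_moves --motion '[{"delta_pos":[19.3,4,30],"turn":[0,0,-0.063],"claw":0},{"delta_pos":[0,0,55],"turn":[0,0,0],"claw":0},{"delta_pos":[0,0,55],"turn":[0,0,0],"claw":0},{"delta_pos":[0,0,35],"turn":[0,0,0],"claw":0},{"delta_pos":[0,0,15],"turn":[0,0,0],"claw":0}]'

```text
clock: 7.55
eef_pos: [0.5456, -0.318, 0.012]
tcp_rot: [0.859, -0.512, -0.002, 0.0]
ft_force: [-0.1, -0.1, 0.1]
opening: 0.0852
grasp_force: 0.0
```

Call:
apply_moves --motion '[{"delta_pos":[0,0,0],"turn":[0,0,0],"claw":100},{"delta_pos":[0,0,0],"turn":[0,0,0],"claw":255},{"delta_pos":[0,0,0],"turn":[0,0,0],"claw":255},{"delta_pos":[0,0,0],"turn":[0,0,0],"claw":255},{"delta_pos":[0,0,0],"turn":[0,0,0],"claw":255}]' --squeeze 45

```text
clock: 8.18
eef_pos: [0.5489, -0.3186, 0.0156]
tcp_rot: [0.859, -0.511, 0.002, -0.001]
ft_force: [4.5, 3.6, 2.4]
opening: 0.0144
grasp_force: 44.0
```

Call:
apply_moves --motion '[{"delta_pos":[0,0,-15],"turn":[0,0,0],"claw":255},{"delta_pos":[0,0,-45],"turn":[0,0,0],"claw":255},{"delta_pos":[0,0,-55],"turn":[0,0,0],"claw":255},{"delta_pos":[0,0,-45],"turn":[0,0,0],"claw":255},{"delta_pos":[0,0,0],"turn":[0,0,0],"claw":255}]'

```text
clock: 8.8
eef_pos: [0.5479, -0.3202, 0.1796]
tcp_rot: [0.859, -0.512, 0.004, -0.0]
ft_force: [0.4, 0.5, -2.0]
opening: 0.0146
grasp_force: 44.0
```

```bash
python3 - <<'E'
from h import *
s=r.read_state(); print(s["clock"],s["eef_pos"],s["opening"],s["grasp_force"],s["ft_force"].round(2),s["moment"].round(3))
f=imaging.grab_frame("wrist"); a=f["frame"][60:400,180:460]; cv2.imwrite("pics/w3.png",cv2.resize(a,None,fx=1.7,fy=1.7,interpolation=cv2.INTER_CUBIC))
import pickle; pickle.dump((s,f),open("d3.pkl","wb"))
print(rel(s,[.5403,.0501,.17],np.radians(16.37)))
E
```

```text
8.8 [ 0.54794376 -0.32023019  0.17959923] 0.014614002535381643 43.99681091308594 [ 0.43  0.45 -2.03] [-0.039 -0.026  0.036]
(array([-329.3, -169.7,    8.1]), np.float64(0.2111))
```

View pics/w3.png

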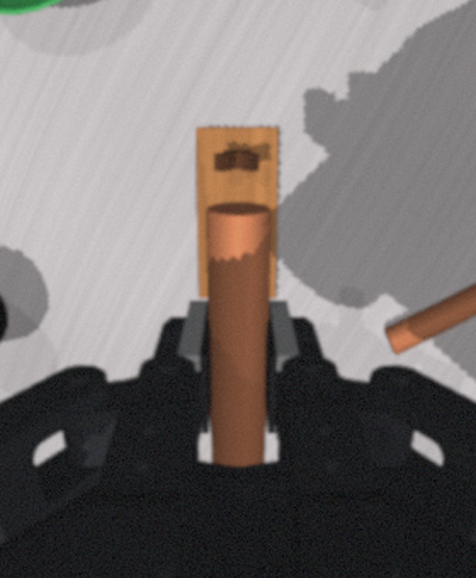

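```bash
python3 - <<'E'
from h import *
import pickle
s,f=pickle.load(open("d3.pkl","rb"))
Q=R.from_quat(s["tcp_rot"]).as_matrix()
o,d=ray("wrist",f,180+239/1.7,60+207/1.7,s)
o=Q.T@(o-s["eef_pos"]);d=Q.T@d
for z in(-.0245,-.027): print(o+d*(z-o[2])/d[2])
print(R.from_quat(s["tcp_rot"]).as_matrix().round(4))
E
```

```text
[ 0.04353159  0.00150626 -0.0245    ]
[ 0.04406422  0.00150096 -0.027     ]
[[ 0.4766 -0.8791  0.0076]
 [-0.8791 -0.4766 -0.004 ]
 [ 0.0071 -0.0048 -1.    ]]
```

Call:
apply_moves --motion '[{"delta_pos":[-47.2,-24.3,0],"turn":[0,0,0],"claw":255},{"delta_pos":[-47.2,-24.3,0],"turn":[0,0,0],"claw":255},{"delta_pos":[-47.2,-24.3,0],"turn":[0,0,0],"claw":255},{"delta_pos":[-47.2,-24.3,0],"turn":[0,0,0],"claw":255},{"delta_pos":[-47.2,-24.3,0],"turn":[0,0,0],"claw":255}]'

```text
clock: 9.48
eef_pos: [0.5392, -0.0521, 0.1725]
tcp_rot: [0.859, -0.512, -0.002, 0.001]
ft_force: [1.2, -0.3, -2.3]
opening: 0.0142
grasp_force: 44.1
```

Call:
apply_moves --motion '[{"delta_pos":[-47.2,-24.3,0],"turn":[0,0,0],"claw":255},{"delta_pos":[-47.2,-24.3,0],"turn":[0,0,0],"claw":255},{"delta_pos":[0,0,0],"turn":[0,0,0.1055],"claw":255},{"delta_pos":[0,0,0],"turn":[0,0,0.1055],"claw":255},{"delta_pos":[0,0,0],"turn":[0,0,0],"claw":255}]'

```text
clock: 10.1
eef_pos: [0.5374, 0.0524, 0.1726]
tcp_rot: [0.801, -0.599, -0.001, 0.001]
ft_force: [-0.4, -0.1, -1.8]
opening: 0.0144
grasp_force: 44.1
```

Call:
apply_moves --motion '[{"delta_pos":[0,0,40],"turn":[0,0,0],"claw":255},{"delta_pos":[0,0,30],"turn":[0,0,0],"claw":255},{"delta_pos":[0,0,0],"turn":[0,0,0],"claw":255},{"delta_pos":[0,0,0],"turn":[0,0,0],"claw":255}]'

```text
clock: 10.6
eef_pos: [0.5393, 0.0525, 0.1052]
tcp_rot: [0.801, -0.599, 0.001, -0.0]
ft_force: [-0.3, 0.0, -1.1]
opening: 0.0142
grasp_force: 44.2
```

```bash
python3 - <<'E'
from h import *
s=r.read_state(); print(s["clock"],s["eef_pos"],s["ft_force"].round(2));print(R.from_quat(s["tcp_rot"]).as_matrix().round(4))
print(rel(s,[.5399,.0515,.0385],np.radians(16.37)))
f=imaging.grab_frame("wrist");t=imaging.grab_frame("top")
a=cv2.resize(f["frame"][60:350,180:460],None,fx=1.45,fy=1.45,interpolation=cv2.INTER_CUBIC)
b=cv2.resize(t["frame"][140:240,210:340],None,fx=2.9,fy=2.9,interpolation=cv2.INTER_CUBIC)
c=np.zeros((420,a.shape[1]+b.shape[1],3),np.uint8);c[:a.shape[0],:a.shape[1]]=a[:420];c[:b.shape[0],a.shape[1]:]=b;cv2.imwrite("pics/w4.png",c);print(c.shape)
E
```

```text
10.6 [0.53928415 0.05245816 0.10517101] [-0.27  0.01 -1.12]
[[ 2.831e-01 -9.591e-01  1.300e-03]
 [-9.591e-01 -2.831e-01 -3.000e-04]
 [ 6.000e-04 -1.200e-03 -1.000e+00]]
(array([ 1.1, -0.2, 66.7]), np.float64(0.0013))
(420, 783, 3)
```

View pics/w4.png

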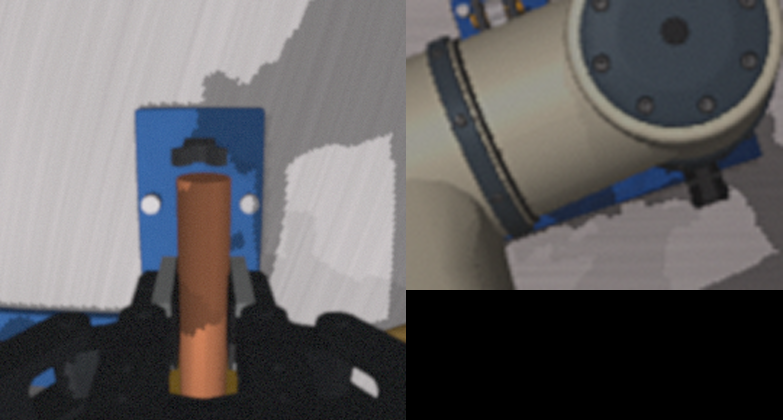

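The drift hangs in line with the rests: the tail is at (204,178), just over rest 2 at (200,153), so I'm lowering it.

Call:
apply_moves --motion '[{"delta_pos":[1,0,35],"turn":[0,0,0],"claw":255},{"delta_pos":[0,0,20],"turn":[0,0,0],"claw":255},{"delta_pos":[0,0,7],"turn":[0,0,0],"claw":255},{"delta_pos":[0,0,2],"turn":[0,0,0],"claw":255},{"delta_pos":[0,0,1],"turn":[0,0,0],"claw":255}]'

```text
clock: 11.32
eef_pos: [0.5398, 0.052, 0.0402]
tcp_rot: [0.801, -0.599, 0.001, -0.001]
ft_force: [0.5, 1.0, -0.8]
opening: 0.0145
grasp_force: 44.3
```

Call:
apply_moves --motion '[{"delta_pos":[0,0,1],"turn":[0,0,0],"claw":255},{"delta_pos":[0,0,0],"turn":[0,0,0],"claw":255}]'

```text
clock: 11.58
eef_pos: [0.5405, 0.0521, 0.0394]
tcp_rot: [0.801, -0.599, 0.001, -0.001]
ft_force: [1.5, 0.8, 2.4]
opening: 0.0144
grasp_force: 44.7
```

Call:
apply_moves --motion '[{"delta_pos":[0,0,0],"turn":[0,0,0],"claw":180},{"delta_pos":[0,0,0],"turn":[0,0,0],"claw":120},{"delta_pos":[0,0,0],"turn":[0,0,0],"claw":120}]'

```text
clock: 11.95
eef_pos: [0.5385, 0.0516, 0.0379]
tcp_rot: [0.801, -0.599, -0.0, 0.0]
ft_force: [0.5, -0.5, 1.2]
opening: 0.0455
grasp_force: 0.0
```

Call:
apply_moves --motion '[{"delta_pos":[0,0,-20],"turn":[0,0,0],"claw":120},{"delta_pos":[0,0,-40],"turn":[0,0,0],"claw":120},{"delta_pos":[40,0,-30],"turn":[0,0,0],"claw":255},{"delta_pos":[55,0,0],"turn":[0,0,0],"claw":255},{"delta_pos":[0,0,0],"turn":[0,0,0],"claw":255}]'

```text
clock: 12.58
eef_pos: [0.566, -0.0423, 0.128]
tcp_rot: [0.799, -0.601, 0.0, 0.0]
ft_force: [-0.2, 0.9, -0.1]
opening: -0.0
grasp_force: 0.0
```

```bash
python3 - <<'E'
from h import *
import pickle
s=r.read_state(); print(s["clock"],s["eef_pos"],s["opening"])
f=imaging.grab_frame("wrist");t=imaging.grab_frame("scene");pickle.dump((s,f),open("d5.pkl","wb"))
a=cv2.resize(f["frame"][100:390,180:460],None,fx=1.45,fy=1.45,interpolation=cv2.INTER_CUBIC)
b=cv2.resize(t["frame"][150:280,280:430],None,fx=2.5,fy=2.5,interpolation=cv2.INTER_CUBIC)
c=np.zeros((421,a.shape[1]+b.shape[1],3),np.uint8);c[:a.shape[0],:a.shape[1]]=a[:421];c[:b.shape[0],a.shape[1]:]=b;cv2.imwrite("pics/w5.png",c);print(c.shape)
o=[.5152,.1355];u=np.array([np.cos(1.8565),np.sin(1.8565)])
d=s["eef_pos"][:2]-o; print("jig x,y of TCP",d@u,d@[-u[1],u[0]])
E
```

```text
12.575 [ 0.56599657 -0.0423173   0.12799962] -1.7542102292651325e-05
(421, 781, 3)
jig x,y of TCP -0.18492535184994716 0.001377263279930619
```

View pics/w5.png

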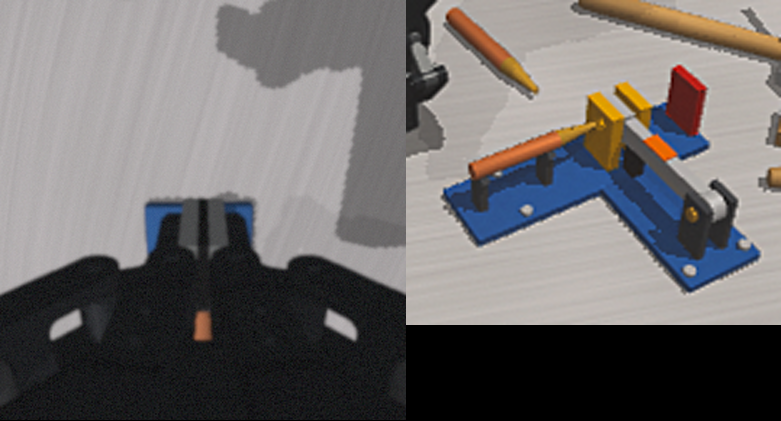

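The drift lies in both rests, with its nose at the first lug's hole and the bar still down. I'm lowering behind the tail to push.

Call:
apply_moves --motion '[{"delta_pos":[0,-1,40],"turn":[0,0,0],"claw":255},{"delta_pos":[0,0,25],"turn":[0,0,0],"claw":255},{"delta_pos":[0,0,8.5],"turn":[0,0,0],"claw":255},{"delta_pos":[-15,0,0],"turn":[0,0,0],"claw":255},{"delta_pos":[-10,0,0],"turn":[0,0,0],"claw":255}]'

```text
clock: 13.3
eef_pos: [0.5601, -0.0138, 0.0558]
tcp_rot: [0.801, -0.599, 0.001, -0.001]
ft_force: [-0.4, -0.1, -0.5]
opening: -0.0001
grasp_force: 0.0
```

Call:
apply_moves --motion '[{"delta_pos":[-6,0,0],"turn":[0,0,0],"claw":255},{"delta_pos":[-4,0,0],"turn":[0,0,0],"claw":255},{"delta_pos":[-3,0,0],"turn":[0,0,0],"claw":255},{"delta_pos":[-3,0,0],"turn":[0,0,0],"claw":255},{"delta_pos":[-3,0,0],"turn":[0,0,0],"claw":255}]'

```text
clock: 13.92
eef_pos: [0.5542, 0.003, 0.0546]
tcp_rot: [0.801, -0.599, 0.0, 0.0]
ft_force: [0.8, -0.8, 1.0]
opening: -0.0002
grasp_force: 0.7
```

Call:
apply_moves --motion '[{"delta_pos":[-4,0,0],"turn":[0,0,0],"claw":255},{"delta_pos":[-4,0,0],"turn":[0,0,0],"claw":255},{"delta_pos":[-4,0,0],"turn":[0,0,0],"claw":255},{"delta_pos":[-4,0,0],"turn":[0,0,0],"claw":255},{"delta_pos":[-4,0,0],"turn":[0,0,0],"claw":255}]'

```text
clock: 14.55
eef_pos: [0.5486, 0.0225, 0.0547]
tcp_rot: [0.801, -0.599, 0.0, -0.0]
ft_force: [0.2, -1.8, 1.6]
opening: 0.0003
grasp_force: 0.8
```

Call:
apply_moves --motion '[{"delta_pos":[-4,0,0],"turn":[0,0,0],"claw":255},{"delta_pos":[-4,0,0],"turn":[0,0,0],"claw":255},{"delta_pos":[-4,0,0],"turn":[0,0,0],"claw":255},{"delta_pos":[-4,0,0],"turn":[0,0,0],"claw":255}]'

```text
clock: 15.05
eef_pos: [0.544, 0.0378, 0.0546]
tcp_rot: [0.801, -0.599, 0.0, 0.0]
ft_force: [0.2, -1.9, 0.7]
opening: -0.0002
grasp_force: 0.8
```

Call:
apply_moves --motion '[{"delta_pos":[-4,0,0],"turn":[0,0,0],"claw":255},{"delta_pos":[-4,0,0],"turn":[0,0,0],"claw":255},{"delta_pos":[-4,0,0],"turn":[0,0,0],"claw":255},{"delta_pos":[-4,0,0],"turn":[0,0,0],"claw":255},{"delta_pos":[-4,0,0],"turn":[0,0,0],"claw":255}]'

```text
clock: 15.68
eef_pos: [0.5384, 0.0569, 0.0546]
tcp_rot: [0.801, -0.599, 0.0, 0.0]
ft_force: [1.8, -3.3, -1.0]
opening: 0.0001
grasp_force: 2.0
```

Call:
apply_moves --motion '[{"delta_pos":[-4,0,0],"turn":[0,0,0],"claw":255},{"delta_pos":[-4,0,0],"turn":[0,0,0],"claw":255},{"delta_pos":[-4,0,0],"turn":[0,0,0],"claw":255},{"delta_pos":[-4,0,0],"turn":[0,0,0],"claw":255}]'

```text
clock: 16.18
eef_pos: [0.5338, 0.0724, 0.0546]
tcp_rot: [0.801, -0.599, -0.0, 0.0]
ft_force: [0.6, -4.1, -0.2]
opening: 0.0002
grasp_force: 1.9
```

Call:
apply_moves --motion '[{"delta_pos":[-4,0,0],"turn":[0,0,0],"claw":255},{"delta_pos":[-4,0,0],"turn":[0,0,0],"claw":255},{"delta_pos":[-3,0,0],"turn":[0,0,0],"claw":255}]'

```text
clock: 16.55
eef_pos: [0.5306, 0.083, 0.0544]
tcp_rot: [0.801, -0.599, -0.0, 0.0]
ft_force: [0.2, -2.7, -0.3]
opening: -0.0
grasp_force: 1.6
```

Call:
apply_moves --motion '[{"delta_pos":[-3,0,0],"turn":[0,0,0],"claw":255},{"delta_pos":[-3,0,0],"turn":[0,0,0],"claw":255},{"delta_pos":[-3,0,0],"turn":[0,0,0],"claw":255}]'

```text
clock: 16.92
eef_pos: [0.5282, 0.0915, 0.0546]
tcp_rot: [0.801, -0.599, -0.0, 0.0]
ft_force: [0.5, -3.2, -0.7]
opening: 0.0003
grasp_force: 1.5
```

Call:
apply_moves --motion '[{"delta_pos":[-2,0,0],"turn":[0,0,0],"claw":255},{"delta_pos":[-1,0,0],"turn":[0,0,0],"claw":255}]'

```text
clock: 17.18
eef_pos: [0.5274, 0.0943, 0.0546]
tcp_rot: [0.801, -0.599, -0.0, 0.0]
ft_force: [-0.6, -2.9, -1.2]
opening: -0.0
grasp_force: 1.6
```

Call:
apply_moves --motion '[{"delta_pos":[-1,0,0],"turn":[0,0,0],"claw":255},{"delta_pos":[-1,0,0],"turn":[0,0,0],"claw":255}]'

```text
clock: 17.42
eef_pos: [0.5269, 0.0961, 0.0546]
tcp_rot: [0.801, -0.599, 0.0, 0.0]
ft_force: [1.3, -3.1, -2.2]
opening: 0.0
grasp_force: 1.6
```

Call:
apply_moves --motion '[{"delta_pos":[-1,0,0],"turn":[0,0,0],"claw":255},{"delta_pos":[-1,0,0],"turn":[0,0,0],"claw":255}]'

```text
clock: 17.68
eef_pos: [0.5264, 0.0978, 0.0546]
tcp_rot: [0.801, -0.599, 0.0, 0.0]
ft_force: [1.8, -6.3, -1.7]
opening: 0.0005
grasp_force: 3.2
```

Call:
apply_moves --motion '[{"delta_pos":[-1,0,0],"turn":[0,0,0],"claw":255}]'

```text
clock: 17.8
eef_pos: [0.5262, 0.098, 0.0547]
tcp_rot: [0.801, -0.599, 0.001, 0.001]
ft_force: [3.0, -9.5, -0.7]
opening: 0.0002
grasp_force: 4.8
```

Call:
apply_moves --motion '[{"delta_pos":[-0.8,0,0],"turn":[0,0,0],"claw":255},{"delta_pos":[0,0,0],"turn":[0,0,0],"claw":255}]'

```text
clock: 18.05
eef_pos: [0.5261, 0.098, 0.0547]
tcp_rot: [0.801, -0.599, 0.001, 0.001]
ft_force: [3.3, -8.6, -1.5]
opening: -0.0
grasp_force: 5.2
```

Call:
apply_moves --motion '[{"delta_pos":[20,0,0],"turn":[0,0,0],"claw":255},{"delta_pos":[30,0,-20],"turn":[0,0,0],"claw":255},{"delta_pos":[40,0,-45],"turn":[0,0,0],"claw":255},{"delta_pos":[40,0,-45],"turn":[0,0,0],"claw":255},{"delta_pos":[55,0,0],"turn":[0,0,0],"claw":255}]'

```text
clock: 18.68
eef_pos: [0.5814, -0.0777, 0.1698]
tcp_rot: [0.801, -0.598, 0.004, -0.004]
ft_force: [0.7, -0.6, -0.8]
opening: -0.0
grasp_force: 0.0
```

```bash
python3 - <<'E'
from h import *
t=imaging.grab_frame("top");f=imaging.grab_frame("scene")
a=cv2.resize(t["frame"][120:240,210:340],None,fx=3,fy=3,interpolation=cv2.INTER_CUBIC)
b=cv2.resize(f["frame"][150:280,280:430],None,fx=2.7,fy=2.7,interpolation=cv2.INTER_CUBIC)
c=np.zeros((360,a.shape[1]+b.shape[1],3),np.uint8);c[:a.shape[0],:a.shape[1]]=a;c[:b.shape[0],a.shape[1]:]=b[:360];cv2.imwrite("pics/w6.png",c);print(c.shape)
E
```

```text
(360, 795, 3)
```

View pics/w6.png

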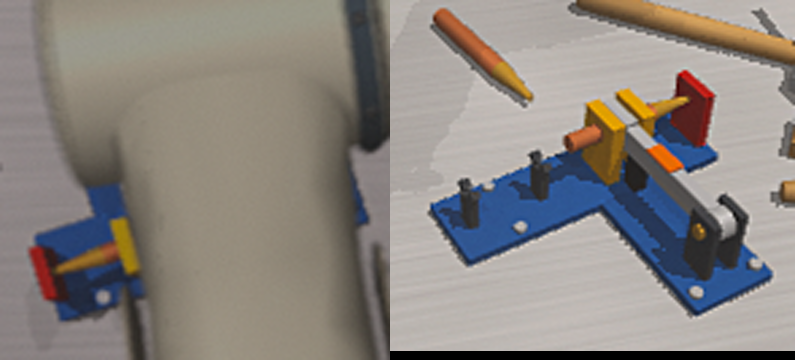

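The drift is through both lugs and the bar, and its nose meets the red plate at (58,268) in the top panel and (688,100) in the scene panel. The tool stopped advancing as the force rose to about 10 N.

```bash
python3 -c "
from station import ticket
print(ticket.sign_off())"
```

```text
the job is handed in; nothing more can be done
None
```

The job is done and handed in at about 19 s on the robot's clock: the bar is folded down, and the drift is through the lugs and the bar's eye with its nose against the red stop plate. The final push force levelled off at about 10 N with the tool no longer advancing, and both camera views show the nose meeting the plate.

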